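# Pass a relay rack through a gated chute

## Robot

A 7-joint arm with a two-finger parallel gripper is mounted at the origin on the work surface. World frame = base frame: x ahead of the robot, y to its left, z up, the work surface at z = 0. Lengths are in mm, angles in rad, forces in N, time in s.
With the tool pointing down it reaches from about 400 to 875 mm from the base axis. Payload 4.4 kg.
Tool frame: the origin (TCP) lies at the very end of the fingers, on their centre line; the grasp point (between the pads) lies 19 mm behind it; y points along the fingers, x is the direction in which the jaws open and shut, and the axes are right-handed (so a half turn about y gives the same grasp; the last joint's range is limited). The gripper opens to 85 mm and grips with 20 to 120 N. Pads are 22 mm wide; open, the fingers measure 114 mm over their backs; the gripper's body (76 mm by 85 mm) begins 54 mm behind the grasp point. The pads swing forward as they close: fully open they stand 13 mm farther back than shut.
Start: joints at [-1.375, 0.628, 0.038, 1.517, -0.027, 0.996, -0.02], TCP at [168.207, 627.873, 195.613] pointing down, gripper open.
Joint ranges: [-3.06, 3.06], [-0.37, 2.12], [-1.25, 1.32], [0.18, 2.47], [-1.1, 4.24], [0.23, 1.98], [-2.94, 2.94]. Speed limits (rad/s): [2.57, 2.57, 3.14, 3.14, 3.14, 3.14, 3.14].

## Interface

Orientations are given as [roll, pitch, yaw] about the fixed x, y, z axes, in that order (R = Rz(yaw) Ry(pitch) Rx(roll)).
In Python, from cell import ctrl, get_image, nets gives the robot as it stands. The module is installed in compiled form; this text tells all that it offers.
- The arm moves only by the tool step_arm, never from a script. Its argument "moves" is text: rows parted by semicolons, each of 7 numbers parted by spaces: the shift along the tool's x, y, z normalised to -1 to 1, where 1 is 0.05 m, then the turn, a rotation vector about the tool's x, y, z normalised to -1 to 1, where 1 is 0.12 rad, then the opening, from 0 (shut) to 1 (fully open). A call has 1 to 20 rows; each row shifts and turns the commanded pose from where the row before left it, along the tool's axes as they then stand; what a row does not reach is not made up. A row lasts 1/10 s, in which the tool goes at most 50 mm and 8.59 degrees, less where a joint would pass 70% of its speed; a pose out of reach is approached as far as the arm can. A call with a number of a shift or a turn outside -1 to 1 is refused whole. A call with a gripper value outside its range is refused whole. The fingers move at their own pace and stop on an object; the grip force is fixed at half the most. Time passes only in rows, so rows that do not move let the fingers close. It gives the time, the measured TCP pose, the force and the opening at its end, in the units of the state.
- ctrl.read_state(): the state, without advancing time (a new reading comes with each control period).
- get_image(name): name is "scene" or "top" or "wrist"; returns a dict with "color" (480x640x3 uint8, blue, green, red), "vertical_fov" (degrees; the focal length in pixels is half the picture's height over the tangent of half this angle, whatever the lens; pixels are square), "cx", "cy" (the principal point, pixels), "R" (3x3) and "t" (3): a world point X has camera coordinates R X + t; the wrist camera has in their place "T_tool_cam" (4x4, takes a point from camera to tool coordinates, whose origin is the TCP and whose axes are the tool frame's). Camera axes: x right, y down, z forward; pixel columns grow to the right and rows downward; lengths in mm; the calibration is good to about 2 mm. The wrist camera is an equidistant fisheye: a pixel r from the principal point sees the ray r / f radians off the axis. A picture is of the moment at which its call begins: read the wrist's pose just before it. There is no depth.
- ctrl.finish_job(): hands the job in, once; it reports no verdict.
Trained networks look in a picture, given as the dict that the camera call returned (one of the last four; its "shot" number tells which), for a name from the list of things; names that differ only in an ending like _2 or _b are one class to them, and where a whole thing is asked for, a point or a joint stands for the part that bears it (a point fixed in the world has none). Each returns a list of dicts, best first, with "conf" (0 to 1); they miss things now and then, are a little off and sometimes report something else, mostly with a low value. They report only what shows in the picture. A call takes as long as a camera call. They do not tell look-alikes from the thing itself.
- nets.find_in(picture, target): "position" ([x, y, z] in mm, in world coordinates, good to about 4 mm: the middle of the surface that is visible of it).
- nets.cut_out(picture, target): "pixels" (480x640 bool, what is visible of it).
- nets.place_of(picture, target): "position" ([x, y, z] in mm, in world coordinates, good to about 4 mm: a listed point, or the origin of a listed thing).
The state is a dict: "clock": time; "qpos": joint angles; "qd": joint speeds; "tau": joint torques, N m; "eef_pos": TCP position; "tool_rot": TCP orientation; "force": force on the tool from outside, world axes, zero at the start; "torque": the same for the moment, N m; "width": finger opening in mm.
Only numpy, scipy, OpenCV 4.12 (cv2) and the standard library are available. Lean on these libraries where they do the work, as an engineer would, in place of code of your own. Each camera call takes 0.05 s, during which the arm holds its last target.

## Task

Feed the relay rack through the gated chute: with one fingertip press the long hinged bar beside the chute down to swing the gate up, and keep it down while another fingertip pushes the rack by its upright tail plate under the gate, until its nose is fully home against the end stop; then let the bar go so that the gate drops shut behind the relays, and move clear. The gate must not touch the rack on the way, the rack is only pushed along the chute floor (never lifted or tipped), and the other things on the bench are left where they are.

Things in the scene. Friction and masses are not known exactly. Their poses are not given: they have to be found in the camera images.
- chute: Fixed metal chute. Origin: underside, centre line, at the gate line. x = direction of rack travel, y = towards the press bar, z up. Floor top at z = 6 mm; walls 4 mm thick, 72 mm apart inside, tops at z = 30, from x = -310 to 115 mm. Axle of gate and bar along x at y = 50, z = 45 mm (radius 4), on two posts 18 mm wide in y, tops at z = 52, at x = -300 and 22 mm.
- gate (a joint): Angle of gate and press bar, one rigid part on the axle: 0 = shut (rest), grows as the bar is pressed down, stop at 0.68 rad. A spring shuts it: about 2 N at the fingertip at first touch, 4 to 5 N when down. The relays pass under the blade only above about 0.5 rad; at 0.60 the bar is level and the blade clears the relays by about 7 mm.
- bar_mid (a point): Centre of the flat top of the long aluminium press bar (moves with it), 230 mm along the chute (x = -290 to -60 mm), 45 wide, 4 thick, a lip turned down at the outer edge. Pressed level: top 36 mm above the bench at chute y = 65 to 110 mm. At rest it is tilted up outwards by 0.60 rad: top 46 mm (y = 67) to 71 mm (y = 105) above the bench. Press anywhere along it.
- blade (a point): Middle of the lower edge of the gate blade (38 mm wide, 34 high, 5 thick), which hangs from a steel arm over the chute at chute x = 0. Shut, the blade spans chute y = -33 to 5 mm, its lower edge 36 mm and the arm's underside 65 mm above the bench. With the bar down the arm's tip rises to about 120 mm above the bench.
- rack: Loose grey relay rack, 0.3 to 0.65 kg, 3 mm play each side. x = towards the gate. Origin: underside, middle of the box. Box x = -45 to 45, y = -33 to 33, eight relays in it, tops 50 mm above the underside; behind, a flat tongue 6 mm thick to an upright tail plate 62 mm wide, 54 high, 6 thick, rear face at x = -140 mm. Fully home: rack origin at chute x = 60 mm, box 15 mm past the gate line.
- rack_nose (a point): Centre of the front face of the rack's box, 45 mm ahead of its origin, 20 mm above its underside.
- tail_plate (a point): Point on the rear face of the tail plate, mid-width, 32 mm above the rack's underside (the place to push; the plate's top is 22 mm higher).
- chute_stop (a point): Centre of the end stop's face (chute x = 105 mm; plate top 46 mm above the bench), where the rack's nose must come to rest.
- carton: Bystander: white upright carton 45 x 45 x 85 mm. Origin at its underside.
- contactor: Bystander: black and grey contactor 45 x 60 x 70 mm. Origin at its underside.
- screwdriver: Bystander: screwdriver lying beside the chute. Origin underneath it.
- jar: Bystander: jar, 52 mm across, 70 mm high. Origin at its underside.
- small_box: Bystander: flat cardboard box 60 x 90 x 35 mm. Origin at its underside.
- stop_station: Bystander: grey push-button box 70 x 70 mm, 76 mm high with its button. Origin at its underside.
Not all that is in view belongs to the job. What is shaped like the rack but green, pink or turquoise is not meant.

How it is judged:
By the outcome, as a careful person would: the job done as asked, in the order asked, and still so for the second after the job is handed in, with the robot touching nothing.
It also fails if it takes over 35 s, if anything falls off the work surface, if the arm or the gripper's body presses on something with over 40 N, if the wrist force passes 120 N, or if a joint passes its speed limit or range.

## Working session

There is one attempt and no reset: what is moved stays moved. The work goes in short steps, Python scripts to look and compute and a tool call to move; the robot and the scene stay as the last step left them, time stands still between calls to the robot, and variables do not carry over. Pictures are saved under pics/ and viewed, and the job is handed in when it is done.

Besides the shell and the picture viewer there is one more tool, called after ">>>" as a command line: name --argument value ..., lists and objects as JSON in quotes. step_arm: Moves the arm, as the interface text tells. Scaled input: -1 to 1 covers 0.05 m each way for a shift and 0.12 rad each way for a turn. Its arguments: {"type":"object","properties":{"moves":{"type":"string"}},"required":["moves"]}

```bash
mkdir -p pics; python3 - <<'E'
from cell import ctrl,get_image,nets
import cv2
s=ctrl.read_state();print(s)
for n in ("scene","top"):
    p=get_image(n);cv2.imwrite(f"pics/{n}0.png",p["color"])
    print(n,p["vertical_fov"],p["cx"],p["cy"],p["R"],p["t"])
    for k in ("chute","rack","tail_plate","rack_nose","bar_mid","blade","chute_stop"):
        print(k,[(round(d["conf"],2),[round(float(v)) for v in d["position"]]) for d in nets.place_of(p,k)][:4])
E
```

```text
{'clock': 0.0, 'qpos': array([-1.3747679 ,  0.62936179,  0.03843433,  1.51836895, -0.0269943 ,
        0.99625256, -0.01999814]), 'qd': array([-0.00150519,  0.00086541,  0.00121592, -0.00022481, -0.00012643,
       -0.00070438,  0.00129808]), 'tau': array([ 5.87474879e-04, -5.63396323e+01,  1.22665778e+00, -1.93453735e+01,
        1.10939657e-02,  1.04704779e-02,  2.30735409e-06]), 'eef_pos': array([168.04506397, 627.19957066, 194.67852941]), 'tool_rot': array([-1.57082192,  0.00187266,  1.30897898]), 'force': array([-0.35669274, -0.10193952, -0.06633531]), 'torque': array([-0.05323066,  0.01898141, -0.01277506]), 'width': 85.14594595513478}
scene 51.56686555850682 329.6147165669291 242.76041729797086 [[ 0.89666141  0.44255415 -0.01200596]
 [ 0.3087478  -0.64453131 -0.69946708]
 [-0.31729027  0.62347832 -0.71456397]] [-439.9291861  -128.84981263 1568.69741888]
chute [(0.94, [519, -106, 0]), (0.22, [535, 358, 0])]
rack [(0.81, [224, -280, 2]), (0.67, [264, 152, -1]), (0.63, [436, -475, 0]), (0.62, [534, -33, 5])]
tail_plate [(0.95, [363, -302, 36]), (0.84, [569, 104, 41]), (0.7, [533,
[... 218 characters left out ...]
op [(0.96, [490, -214, 24])]
top 43.61922476214369 332.89969918214734 244.0461220435136 [[-0.0037495  -0.99996122 -0.00796852]
 [-0.99446989  0.00456502 -0.10492284]
 [ 0.10495515  0.00753105 -0.99444844]] [ -33.41180019  508.95352435 1428.02851373]
chute [(0.97, [516, -112, 5])]
rack [(0.98, [429, -474, -3]), (0.89, [225, -281, 4]), (0.68, [257, 155, -3]), (0.63, [533, -32, 9])]
tail_plate [(0.96, [566, 102, 42]), (0.94, [362, -306, 31]), (0.92, [537, -378, 35]), (0.9, [401, 136, 32])]
rack_nose [(0.73, [526, -77, 27]), (0.71, [177, -268, 20]), (0.61, [399, -508, 22]), (0.6, [220, 159, 18])]
bar_mid [(0.85, [640, 39, 59])]
blade [(0.96, [502, -106, 36])]
chute_stop [(0.71, [492, -215, 25])]
```

View pics/scene0.png

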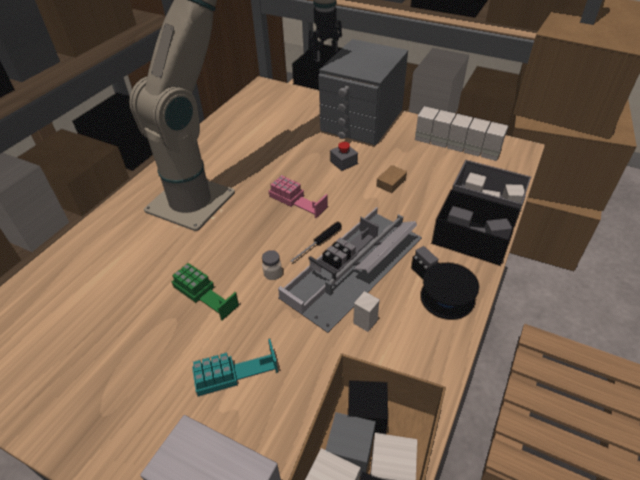

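View pics/top0.png

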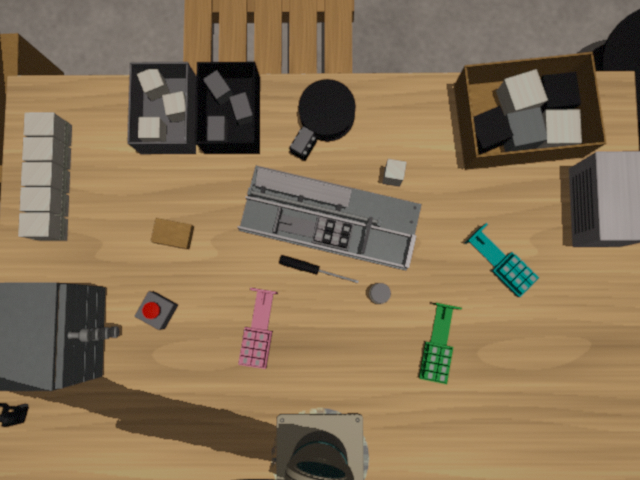

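The target is the grey rack inside the chute (top picture ≈(333,232)). The pink (257,335), green (437,360) and turquoise (505,265) racks are decoys. I'll confirm with an enlarged crop and check the surroundings from the wrist camera.

```bash
cat > h.py <<'E'
import numpy as np,cv2
def proj(p,X):
    X=np.atleast_2d(X);c=X@np.array(p["R"]).T+np.array(p["t"]);f=240/np.tan(np.radians(p["vertical_fov"])/2)
    return np.c_[f*c[:,0]/c[:,2]+p["cx"],f*c[:,1]/c[:,2]+p["cy"]]
def unproj(p,uv,z):
    f=240/np.tan(np.radians(p["vertical_fov"])/2);R=np.array(p["R"]);t=np.array(p["t"])
    d=R.T@np.array([(uv[0]-p["cx"])/f,(uv[1]-p["cy"])/f,1]);o=-R.T@t
    return o+d*(z-o[2])/d[2]
def ch(pose,P):
    P=np.atleast_2d(np.array(P,float));x,y,a=pose;c,s=np.cos(a),np.sin(a)
    return np.c_[x+c*P[:,0]-s*P[:,1],y+s*P[:,0]+c*P[:,1],P[:,2]]
E
python3 - <<'E'
from cell import ctrl,get_image,nets
from h import *
from scipy.optimize import least_squares
T={"chute":(0,0,0),"chute_stop":(105,0,23),"blade":(0,-14,36),"bar_mid":(-175,86,58)}
obs=[];rk=[]
pics={}
for n in ("scene","top"):
  for i in range(2):
    p=get_image(n);pics[n]=p
    for k in T:
        r=nets.place_of(p,k)
        if r and r[0]["conf"]>.5: obs.append((T[k],r[0]["position"]))
    for k in ("rack","tail_plate","rack_nose"):
        for d in nets.place_of(p,k):
            rk.append((k,d["conf"],np.array(d["position"])))
P=np.array([o[0] for o in obs]);Q=np.array([o[1] for o in obs])
r=least_squares(lambda v:(ch(v,P)-Q)[:,:2].ravel(),[517,-109,-1.8],loss="soft_l1",f_scale=3)
print(r.x,np.abs(r.fun).max());np.save("pose.npy",r.x)
for k,c,q in rk:
    d=q[:2]-r.x[:2];a=r.x[2];l=(d@[np.cos(a),np.sin(a)],d@[-np.sin(a),np.cos(a)])
    if abs(l[1])<25 and abs(l[0])<320: print(k,round(c,2),np.round(l,1),round(q[2]))
p=pics["top"]
im=p["color"].copy()
def dr(im,p,pts,col):
    q=proj(p,ch(r.x,pts));q=((q-o)*s).astype(int);cv2.polylines(im,[q.reshape(-1,1,2)],True,col,1)
for n,(x0,y0,w,h,s) in {"top":(225,150,210,130,3.8),"scene":(270,195,160,135,4.4)}.items():
    p=pics[n];o=np.array([x0,y0]);im=cv2.resize(p["color"][y0:y0+h,x0:x0+w],None,fx=s,fy=s,interpolation=cv2.INTER_CUBIC)
    cv2.imwrite(f"pics/{n}c_raw.png",im)
    dr(im,p,[(-310,-40,30),(115,-40,30),(115,40,30),(-310,40,30)],(0,255,0))
    dr(im,p,[(-290,67,46),(-60,67,46),(-60,105,71),(-290,105,71)],(0,0,255))
    dr(im,p,[(0,-33,36),(0,5,36)],(255,0,255))
    cv2.imwrite(f"pics/{n}c.png",im)
s=ctrl.read_state();w=get_image("wrist");cv2.imwrite("pics/w0.png",w["color"]);print(w["T_tool_cam"],w["vertical_fov"],proj(pics["top"],s["eef_pos"]))
E
```

```text
[ 516.06286341 -111.58788803   -1.80583826] 5.287888029138202
rack 0.59 [-81.5   1. ] 6
tail_plate 0.89 [-220.9   -1. ] 42
rack_nose 0.75 [-37.7   3.7] 27
rack 0.85 [-78.4  -2.7] 3
tail_plate 0.91 [-222.6    4.7] 39
rack_nose 0.74 [-36.3   2.1] 26
rack 0.73 [-80.9   0.2] 11
tail_plate 0.83 [-214.9   -2.2] 41
rack_nose 0.77 [-40.2   1.6] 28
rack 0.72 [-81.6  -1. ] 10
tail_plate 0.71 [-214.9    0.7] 38
rack_nose 0.72 [1.1 0.3] 3
rack_nose 0.68 [-37.6   3.6] 30
[[ 9.99999932e-01  3.55721301e-04  9.29887999e-05  1.27304012e+00]
 [ 1.38899506e-05 -2.89279769e-01  9.57244595e-01 -1.78212453e+02]
 [ 3.67412072e-04 -9.57244529e-01 -2.89279754e-01  7.21881282e+01]
 [ 0.00000000e+00  0.00000000e+00  0.00000000e+00  1.00000000e+00]] 65.70646984690485 [[ 16.05371327 398.77900179]]
```

View pics/topc.png

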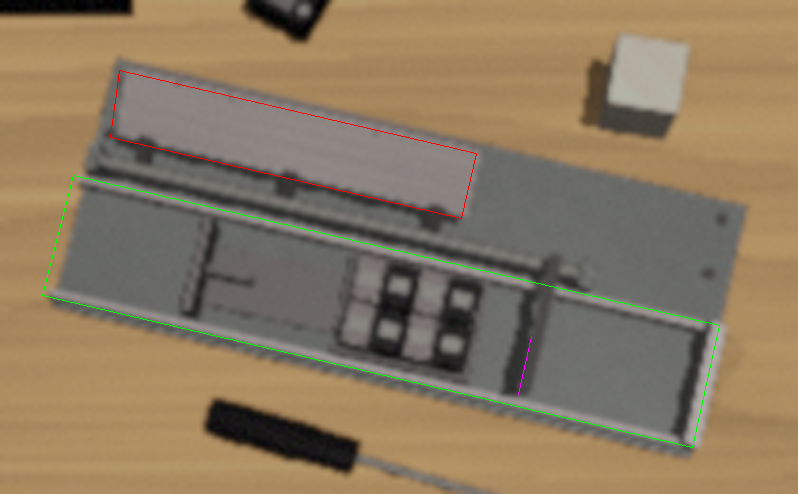

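View pics/scenec.png

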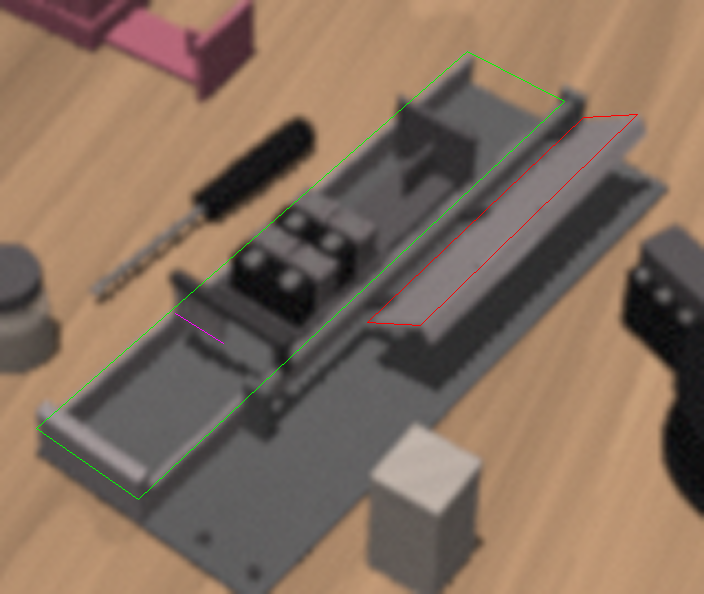

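View pics/w0.png

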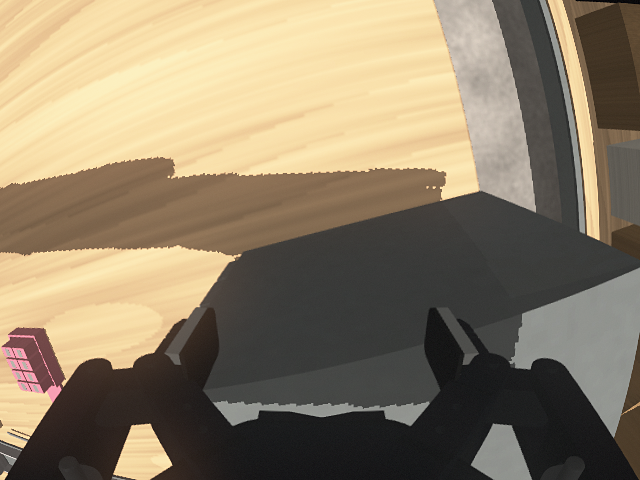

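```bash
python3 - <<'E'
from cell import ctrl,get_image,nets
from h import *
p=get_image("top");cv2.imwrite("pics/tcab.png",cv2.resize(p["color"][260:440,0:180],None,fx=3.3,fy=3.3))
for z in (0,100,230):
    print(z,[unproj(p,uv,z)[:2].round() for uv in [(105,285),(105,390),(52,283),(52,392),(122,333)]])
p=get_image("scene");cv2.imwrite("pics/scab.png",cv2.resize(p["color"][0:190,230:450],None,fx=3.3,fy=3.3))
E
```

```text
0 [array([413., 526.]), array([160., 516.]), array([418., 657.]), array([155., 645.]), array([296., 480.])]
100 [array([409., 487.]), array([173., 478.]), array([414., 609.]), array([169., 598.]), array([300., 444.])]
230 [array([404., 436.]), array([190., 429.]), array([409., 547.]), array([187., 537.]), array([305., 398.])]
```

View pics/tcab.png

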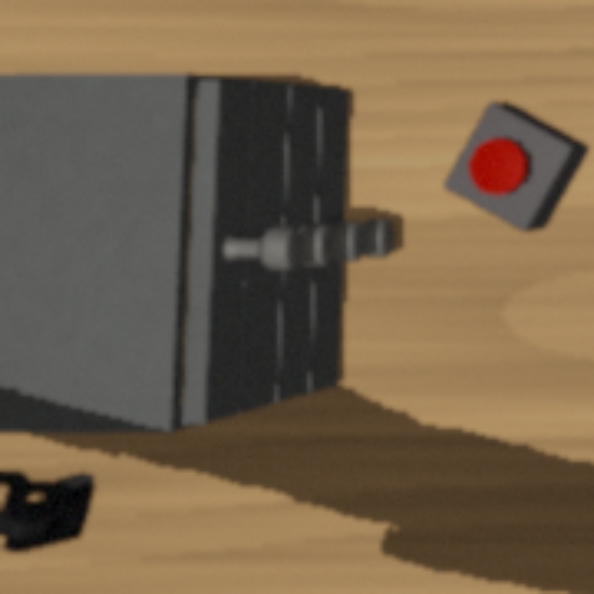

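View pics/scab.png

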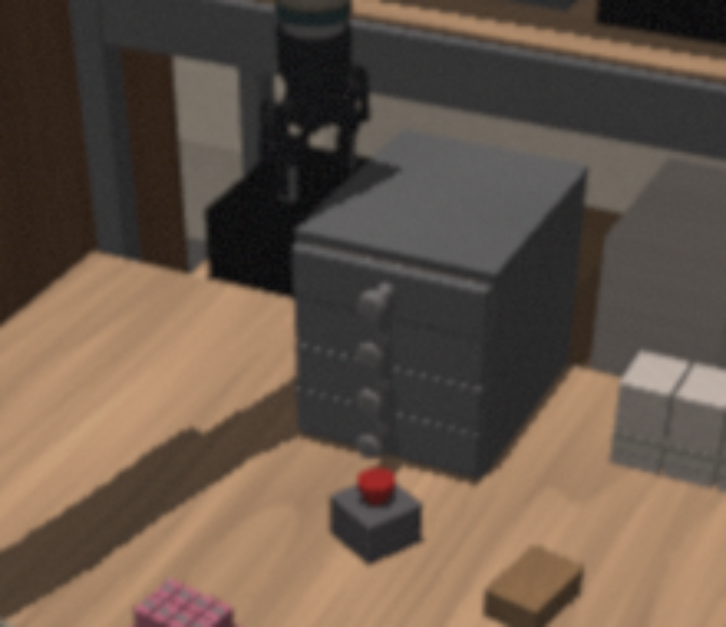

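Finding: the gripper starts beside the tall cabinet (its edge is close to the fingers), so I lift straight up first. The grey rack in the chute is confirmed, with its origin at chute x≈-80.

>>> step_arm --moves "0 -0.6 0 0 0 0 1; 0 -0.6 0 0 0 0 1; 0 -0.6 0 0 0 0 1; 0 -0.6 0 0 0 0 1"

```text
clock: 2.95
eef_pos: [168.2, 627.7, 316.9]
tool_rot: [-1.571, -0.0, 1.309]
force: [0.9, -0.1, -1.0]
width: 85.7
```

```bash
cat > plan.py <<'E'
from cell import ctrl
from h import *
from scipy.spatial.transform import Rotation as Ro
def plan(target_ch,n,yaw_off=0):
    """straight line to chute-frame TCP point; print tool-frame rows"""
    pose=np.load("pose.npy");s=ctrl.read_state();p=s["eef_pos"];R=Ro.from_euler("xyz",s["tool_rot"])
    G=ch(pose,target_ch)[0];RG=Ro.from_euler("xyz",[-np.pi/2,0,pose[2]+np.pi/2])
    w=(R.inv()*RG).as_rotvec();print("pos",p.round(1),"goal",G.round(1),"rotvec",w.round(3))
    for i in range(n):
        Ri=R*Ro.from_rotvec(w*i/n);d=Ri.inv().apply((G-p)/n)/50
        print(np.r_[d,w/n/.12].round(2))
def local(p):
    pose=np.load("pose.npy");d=p[:2]-pose[:2];a=pose[2]
    return np.array([d@[np.cos(a),np.sin(a)],d@[-np.sin(a),np.cos(a)],p[2]])
E
python3 - <<'E'
from plan import *
plan((-250,38,240),20)
E
```

```text
pos [168.2 627.7 316.9] goal [611.2 122.7 240. ] rotvec [-0.     1.544  0.   ]
[-0.37  0.08 -0.56 -0.    0.64  0.  ]
[-0.33  0.08 -0.59 -0.    0.64  0.  ]
[-0.28  0.08 -0.61 -0.    0.64  0.  ]
[-0.23  0.08 -0.63 -0.    0.64  0.  ]
[-0.19  0.08 -0.65 -0.    0.64  0.  ]
[-0.14  0.08 -0.66 -0.    0.64  0.  ]
[-0.08  0.08 -0.67 -0.    0.64  0.  ]
[-0.03  0.08 -0.67 -0.    0.64  0.  ]
[ 0.02  0.08 -0.67 -0.    0.64  0.  ]
[ 0.07  0.08 -0.67 -0.    0.64  0.  ]
[ 0.12  0.08 -0.66 -0.    0.64  0.  ]
[ 0.17  0.08 -0.65 -0.    0.64  0.  ]
[ 0.22  0.08 -0.63 -0.    0.64  0.  ]
[ 0.27  0.08 -0.61 -0.    0.64  0.  ]
[ 0.32  0.08 -0.59 -0.    0.64  0.  ]
[ 0.36  0.08 -0.57 -0.    0.64  0.  ]
[ 0.4   0.08 -0.54 -0.    0.64  0.  ]
[ 0.44  0.08 -0.5  -0.    0.64  0.  ]
[ 0.48  0.08 -0.47 -0.    0.64  0.  ]
[ 0.52  0.08 -0.43 -0.    0.64  0.  ]
```

>>> step_arm --moves "-0.37 0 -0.56 0 0.64 0 1; -0.33 0 -0.59 0 0.64 0 1; -0.28 0 -0.61 0 0.64 0 1; -0.23 0 -0.63 0 0.64 0 1; -0.19 0 -0.65 0 0.64 0 1; -0.14 0 -0.66 0 0.64 0 1; -0.08 0 -0.67 0 0.64 0 1; -0.03 0 -0.67 0 0.64 0 1; 0.02 0 -0.67 0 0.64 0 1; 0.07 0 -0.67 0 0.64 0 1; 0.12 0.15 -0.66 0 0.64 0 1; 0.17 0.15 -0.65 0 0.64 0 1; 0.22 0.15 -0.63 0 0.64 0 1; 0.27 0.15 -0.61 0 0.64 0 1; 0.32 0.15 -0.59 0 0.64 0 1; 0.36 0.15 -0.57 0 0.64 0 1; 0.4 0.15 -0.54 0 0.64 0 1; 0.44 0.15 -0.5 0 0.64 0 1; 0.48 0.15 -0.47 0 0.64 0 1; 0.52 0.15 -0.43 0 0.64 0 1"

```text
clock: 4.95
eef_pos: [613.9, 123.5, 240.3]
tool_rot: [-1.57, 0.0, -0.23]
force: [1.1, 0.1, 0.1]
width: 85.6
```

```bash
python3 - <<'E'
from plan import *
from cell import get_image,nets
plan((-250,38,115),4)
s=ctrl.read_state();w=get_image("wrist");cv2.imwrite("pics/w1.png",w["color"])
T=np.array(w["T_tool_cam"]);R=Ro.from_euler("xyz",s["tool_rot"]).as_matrix()
f=240/np.tan(np.radians(w["vertical_fov"])/2);pose=np.load("pose.npy")
def pw(X):
    t=(np.atleast_2d(X)-s["eef_pos"])@R; c=(t-T[:3,3])@T[:3,:3]
    th=np.arccos(c[:,2]/np.linalg.norm(c,axis=1));ph=np.arctan2(c[:,1],c[:,0])
    return np.c_[w["cx"]+f*th*np.cos(ph),w["cy"]+f*th*np.sin(ph)]
im=w["color"].copy()
def line(a,b,col):
    q=pw(ch(pose,np.linspace(a,b,40))).astype(int);cv2.polylines(im,[q.reshape(-1,1,2)],False,col,1)
for y in (-40,-36,36,40): line((-310,y,30),(115,y,30),(0,255,0))
line((-310,-40,30),(-310,40,30),(0,255,0))
for y,z in ((67,46),(105,71)): line((-290,y,z),(-60,y,z),(0,0,255))
for x in(-290,-60): line((x,67,46),(x,105,71),(0,0,255))
line((-219,-31,60),(-219,31,60),(255,0,255))
cv2.imwrite("pics/w1o.png",im)
for k in("tail_plate","bar_mid","rack"):
    for d in nets.place_of(w,k)[:2]: print(k,round(d["conf"],2),local(np.array(d["position"])).round(1))
E
```

```text
pos [613.9 123.5 240.3] goal [611.2 122.7 115. ] rotvec [-0.     0.005 -0.   ]
[-0.01  0.63 -0.01 -0.    0.01 -0.  ]
[-0.01  0.63 -0.01 -0.    0.01 -0.  ]
[-0.01  0.63 -0.01 -0.    0.01 -0.  ]
[-0.01  0.63 -0.01 -0.    0.01 -0.  ]
tail_plate 0.79 [-222.3    0.3   39.4]
tail_plate 0.6 [-213.1 -171.4   34.7]
rack 0.87 [ 232.3 -246.9   -2.2]
rack 0.74 [-79.3  -1.1   1.1]
```

View pics/w1o.png

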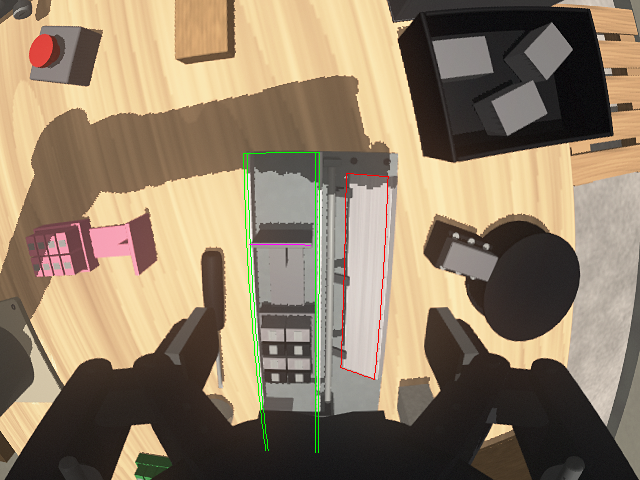

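The wrist view shows the overlay matching: bar in the red outline at (347–392, 175–380), tail plate's rear top edge at row 244 (chute x≈-220), with the TCP 30 mm behind it. Descending.

>>> step_arm --moves "-0.04 0.6 -0.01 0 0.04 0 1; 0 0.6 0 0 0 0 1; 0 0.6 0 0 0 0 1; 0 0.6 0 0 0 0 1; 0 0.6 0 0 0 0 1; 0 0.4 0 0 0 0 1; 0 0 0 0 0 0 1"

```text
clock: 5.85
eef_pos: [608.0, 126.3, 68.1]
tool_rot: [-1.572, 0.006, -0.229]
force: [-0.5, -0.4, 0.6]
width: 85.3
```

```bash
python3 - <<'E'
from plan import *
from cell import get_image
s=ctrl.read_state();print(local(s["eef_pos"]).round(1),s["tool_rot"],s["force"].round(1))
p=get_image("scene");cv2.imwrite("pics/s2.png",cv2.resize(p["color"][120:340,240:480],None,fx=2.7,fy=2.7,interpolation=cv2.INTER_CUBIC))
E
```

```text
[-252.8   34.    68.1] [-1.57167124  0.00581488 -0.22897338] [-0.5 -0.4  0.6]
```

View pics/s2.png

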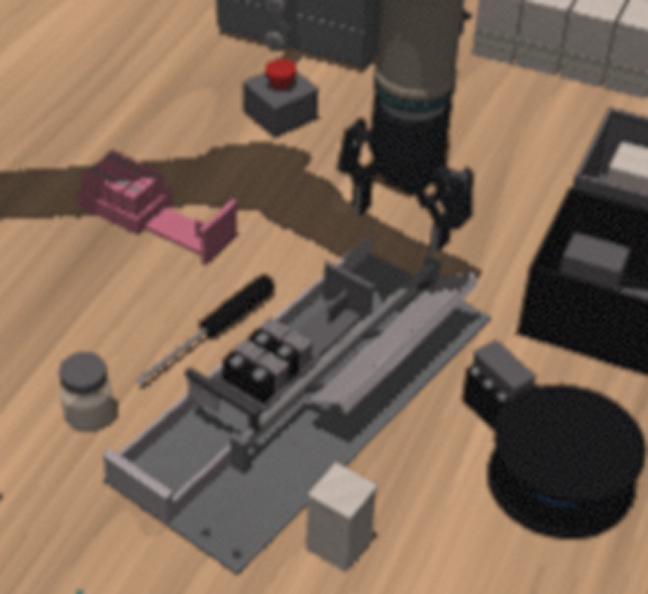

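>>> step_arm --moves "0.07 0.1 -0.03 0 0.04 0 1; 0 0.1 0 0 0 0 1; 0 0.1 0 0 0 0 1; 0 0.1 0 0 0 0 1; 0 0 0 0 0 0 1"

```text
clock: 6.4
eef_pos: [613.5, 122.2, 49.9]
tool_rot: [-1.571, 0.001, -0.237]
force: [-1.0, -0.5, -0.5]
width: 85.3
```

>>> step_arm --moves "0 0.1 0 0 0 0 1; 0 0.1 0 0 0 0 1; 0 0 0 0 0 0 1"

```text
clock: 6.7
eef_pos: [613.4, 122.1, 39.7]
tool_rot: [-1.571, 0.001, -0.237]
force: [-0.1, -1.0, 0.2]
width: 85.5
```

```bash
cat > lk.py <<'E'
import sys
from plan import *
from cell import get_image
s=ctrl.read_state();print(local(s["eef_pos"]).round(1),s["tool_rot"].round(3),s["force"].round(1),s["clock"])
p=get_image("scene");cv2.imwrite(f"pics/{sys.argv[1]}.png",cv2.resize(p["color"][170:330,270:450],None,fx=4,fy=3.7,interpolation=cv2.INTER_CUBIC))
E
python3 lk.py s3
```

```text
[-249.9   40.3   39.7] [-1.571e+00  1.000e-03 -2.370e-01] [-0.1 -1.   0.2] 6.7
```

View pics/s3.png

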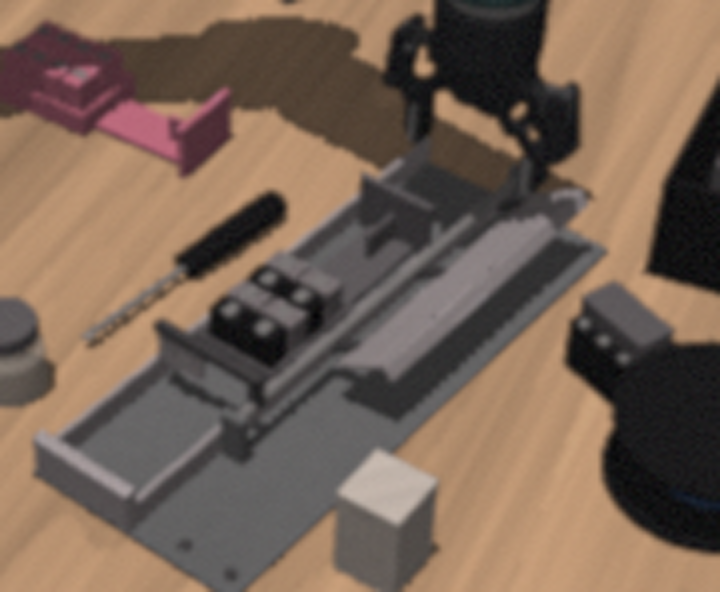

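>>> step_arm --moves "0 0.1 0 0 0 0 1; 0 0 0 0 0 0 1"

```text
clock: 6.95
eef_pos: [613.7, 122.1, 35.0]
tool_rot: [-1.571, 0.001, -0.237]
force: [0.4, -0.1, 0.1]
width: 85.2
```

>>> step_arm --moves "0 0.1 0 0 0 0 1; 0 0 0 0 0 0 1"

```text
clock: 7.15
eef_pos: [613.6, 122.1, 30.0]
tool_rot: [-1.571, 0.001, -0.237]
force: [-0.1, 0.9, -0.4]
width: 85.6
```

```bash
python3 lk.py s4
```

```text
[-250.    40.5   30. ] [-1.571e+00  1.000e-03 -2.370e-01] [-0.1  0.9 -0.4] 7.15
```

View pics/s4.png

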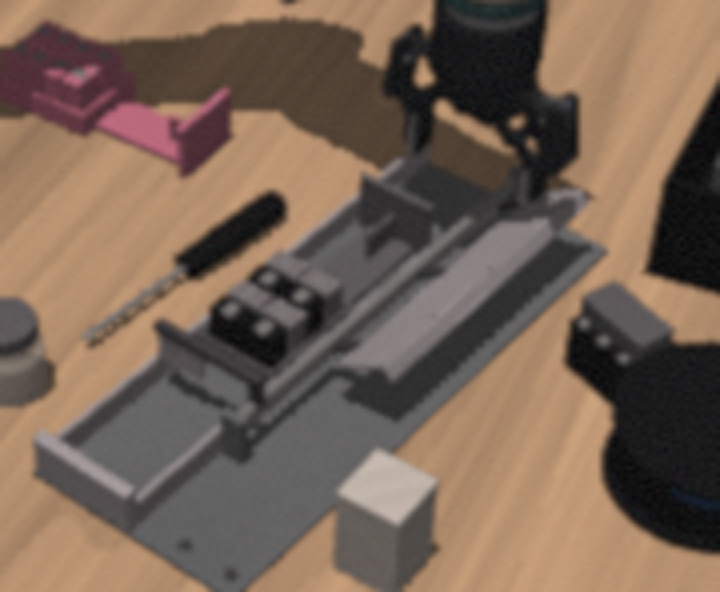

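```bash
python3 - <<'E'
from plan import *
from cell import get_image
s=ctrl.read_state();w=get_image("wrist");cv2.imwrite("pics/w4.png",w["color"])
p=get_image("scene")
R=Ro.from_euler("xyz",s["tool_rot"]).as_matrix()
im=cv2.resize(p["color"][170:270,350:450],None,fx=6,fy=6,interpolation=cv2.INTER_CUBIC)
for z,c in ((0,(0,0,255)),(-13,(0,255,0)),(-26,(255,0,0))):
  for x in (42.5,57,-42.5,-57):
    for zz in(-11,11):
      X=R@[x,z,zz]+s["eef_pos"];q=(proj(p,X)[0]-[350,170])*6;cv2.circle(im,(int(q[0]),int(q[1])),3,c,-1)
cv2.imwrite("pics/s5.png",im)
E
```

```text
(no output)
```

View pics/s5.png

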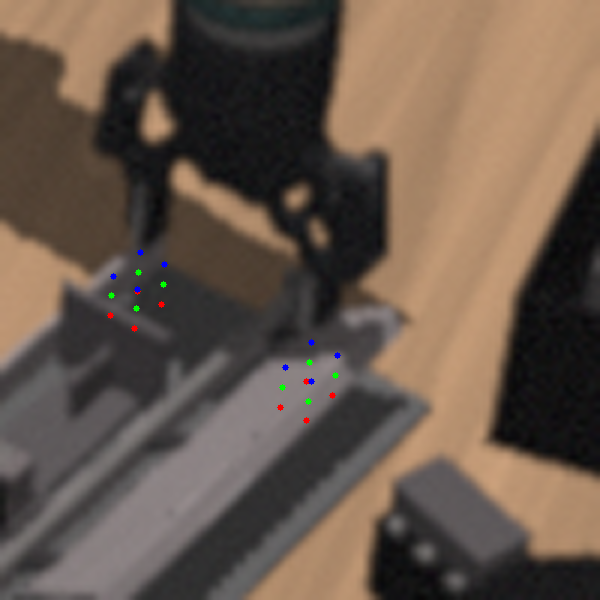

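View pics/w4.png

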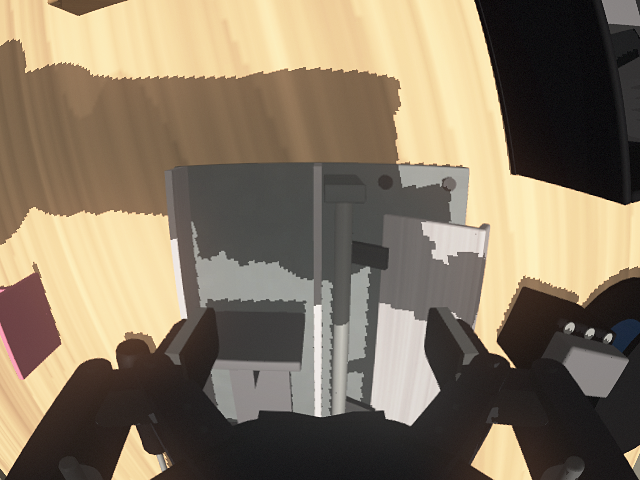

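Both views show the fingertips stand higher than assumed, so the bar isn't touched yet. I'll keep descending in small feeling steps.

>>> step_arm --moves "0 0.08 0 0 0 0 1; 0 0 0 0 0 0 1"

```text
clock: 7.5
eef_pos: [613.7, 122.1, 26.1]
tool_rot: [-1.571, 0.001, -0.237]
force: [0.9, 1.1, -0.7]
width: 85.6
```

```bash
python3 - <<'E'
from plan import *
from cell import get_image
s=ctrl.read_state();w=get_image("wrist");T=np.array(w["T_tool_cam"]);f=240/np.tan(np.radians(w["vertical_fov"])/2)
im=w["color"][250:430,120:520].copy();im=cv2.resize(im,None,fx=2,fy=2,interpolation=cv2.INTER_CUBIC)
im=cv2.convertScaleAbs(im,alpha=1.6,beta=20)
for D,c in ((0,(0,0,255)),(13,(0,255,0)),(26,(255,0,0)),(40,(0,255,255))):
  for x in (-57,-42.5,42.5,57):
    for z in (-11,11):
      v=np.linalg.inv(T)@[x,-D,z,1];th=np.arctan2(np.hypot(v[0],v[1]),v[2]);ph=np.arctan2(v[1],v[0])
      q=np.array([w["cx"]+f*th*np.cos(ph)-120,w["cy"]+f*th*np.sin(ph)-250])*2;cv2.circle(im,tuple(int(k) for k in q),4,c,-1)
cv2.imwrite("pics/w5.png",im)
E
```

```text
(no output)
```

View pics/w5.png

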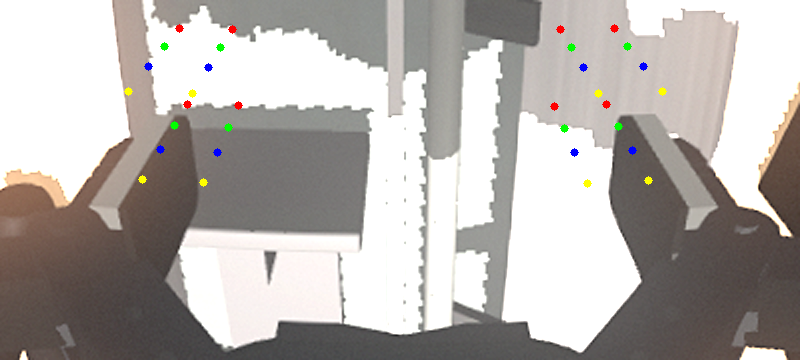

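>>> step_arm --moves "0 0.1 0 0 0 0 1; 0 0 0 0 0 0 1"

```text
clock: 7.75
eef_pos: [613.5, 122.1, 20.9]
tool_rot: [-1.571, 0.001, -0.237]
force: [-0.4, 0.0, -0.4]
width: 85.3
```

>>> step_arm --moves "0 0.1 0 0 0 0 1; 0 0 0 0 0 0 1; 0 0 0 0 0 0 1"

```text
clock: 8.05
eef_pos: [614.0, 122.0, 16.4]
tool_rot: [-1.571, 0.0, -0.237]
force: [0.3, -0.4, -0.8]
width: 85.2
```

```bash
python3 lk.py s6
```

```text
[-250.    40.8   16.4] [-1.571  0.    -0.237] [ 0.3 -0.4 -0.8] 8.05
```

View pics/s6.png

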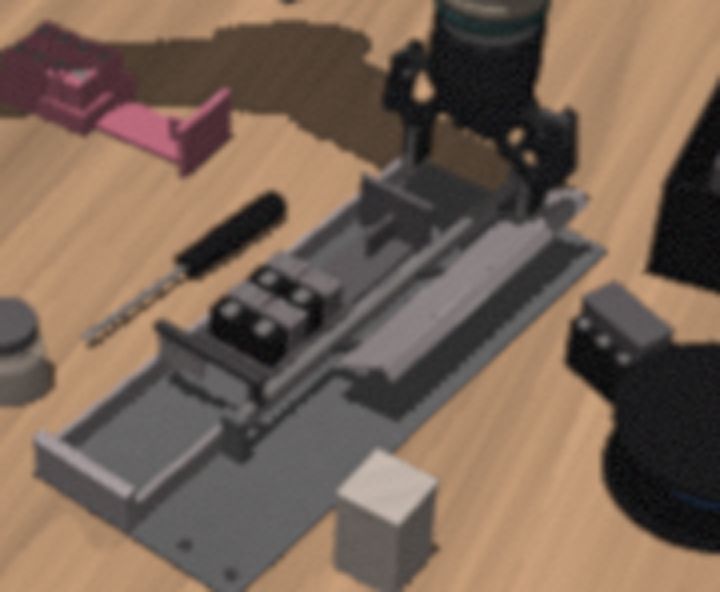

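>>> step_arm --moves "0 0.1 0 0 0 0 1; 0 0 0 0 0 0 1; 0 0 0 0 0 0 1"

```text
clock: 8.4
eef_pos: [614.0, 122.2, 11.5]
tool_rot: [-1.571, 0.0, -0.237]
force: [0.2, -0.1, 1.6]
width: 85.1
```

>>> step_arm --moves "0 0.1 0 0 0 0 1; 0 0 0 0 0 0 1; 0 0 0 0 0 0 1"

```text
clock: 8.7
eef_pos: [614.2, 122.1, 6.5]
tool_rot: [-1.571, -0.0, -0.237]
force: [0.6, -0.1, 2.9]
width: 84.9
```

```bash
python3 - <<'E'
from plan import *
from cell import get_image
s=ctrl.read_state();w=get_image("wrist");im=cv2.resize(w["color"][140:430,120:520],None,fx=2,fy=2,interpolation=cv2.INTER_CUBIC)
print(local(s["eef_pos"]).round(1),s["force"].round(1),s["torque"].round(2))
cv2.imwrite("pics/w7.png",im)
E
python3 lk.py s7
```

```text
[-250.1   41.     6.5] [ 0.6 -0.1  2.9] [-0.06 -0.15 -0.02]
[-250.    41.     6.6] [-1.571 -0.    -0.237] [0.2 0.  2.6] 8.75
```

View pics/w7.png

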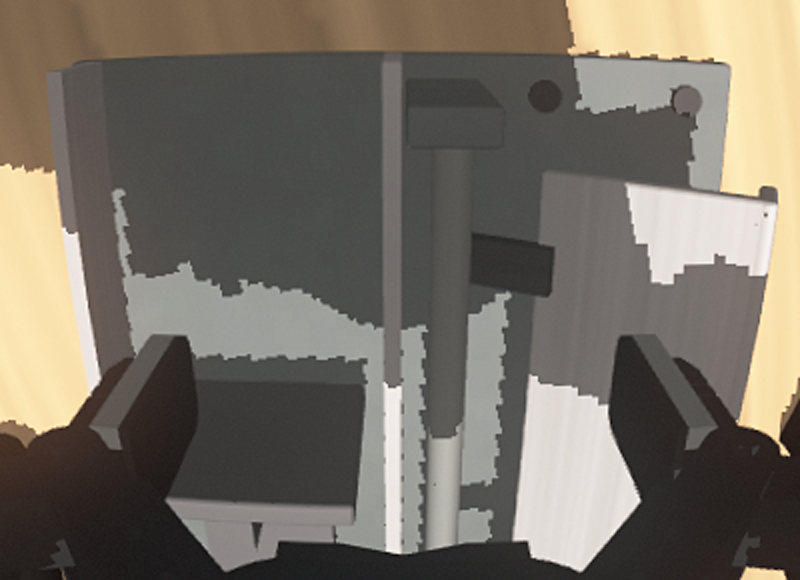

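View pics/s7.png

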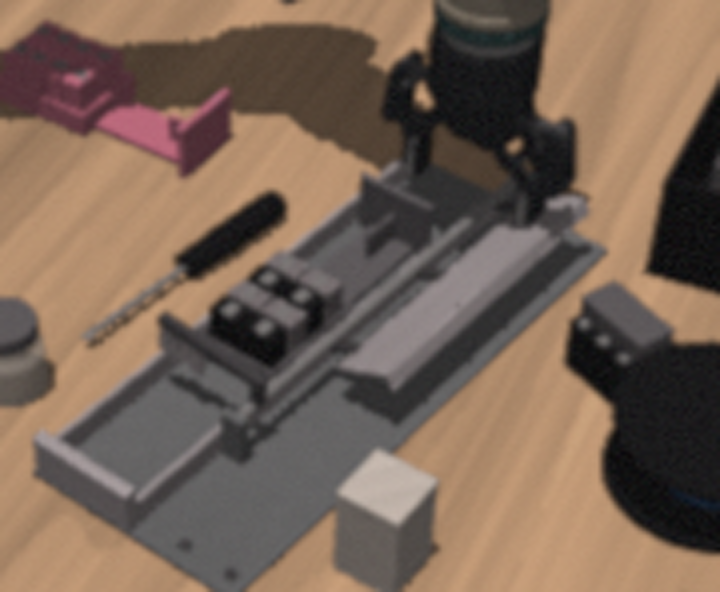

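Contact: 2.9 N, and the bar has begun to tip. Pressing on in steps.

>>> step_arm --moves "0 0.1 0 0 0 0 1; 0 0.1 0 0 0 0 1; 0 0 0 0 0 0 1; 0 0 0 0 0 0 1"

```text
clock: 9.2
eef_pos: [614.1, 122.1, -3.7]
tool_rot: [-1.571, 0.0, -0.237]
force: [0.2, -0.5, 3.6]
width: 85.4
```

```bash
cat > gate.py <<'E'
import sys
from plan import *
from cell import get_image
s=ctrl.read_state();print(local(s["eef_pos"]).round(1),s["force"].round(1),s["torque"].round(2),s["clock"])
pose=np.load("pose.npy");p=get_image("scene")
x0,y0,w,h,k=270,160,190,140,4.2
im=cv2.resize(p["color"][y0:y0+h,x0:x0+w],None,fx=k,fy=k,interpolation=cv2.INTER_CUBIC)
def rot(y,z,t):  # rotate about axle: t positive presses bar down (+y side goes down)
    dy,dz=y-50,z-45;c,s_=np.cos(t),np.sin(t);return 50+c*dy+s_*dz,45-s_*dy+c*dz
for t,c in ((0,(0,255,0)),(.5,(0,255,255)),(.6,(0,0,255)),(.68,(255,0,255))):
    q=[]
    for y,z in ((67,46),(105,71)): Y,Z=rot(y,z,t);q.append((-60,Y,Z))
    q=((proj(p,ch(pose,q))-[x0,y0])*k).astype(int);cv2.line(im,q[0],q[1],c,1)
    q=[]
    for y,z in ((-33,36),(5,36),(5,70),(-33,70)): Y,Z=rot(y,z,t);q.append((0,Y,Z))
    q=((proj(p,ch(pose,q))-[x0,y0])*k).astype(int);cv2.polylines(im,[q.reshape(-1,1,2)],True,c,1)
cv2.imwrite(f"pics/{sys.argv[1]}.png",im)
E
python3 gate.py g1
```

```text
[-250.1   40.9   -3.7] [ 0.2 -0.5  3.6] [-0.14 -0.4  -0.03] 9.2
```

View pics/g1.png

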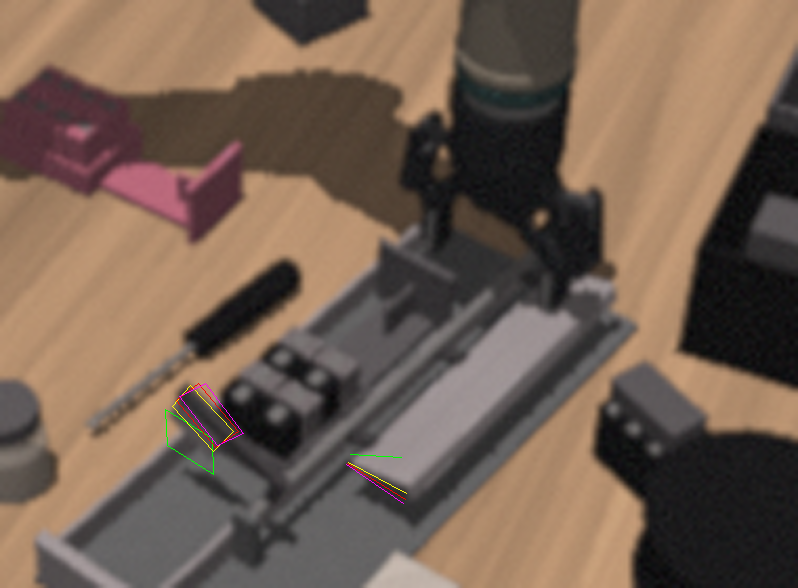

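>>> step_arm --moves "0 0.08 0 0 0 0 1; 0 0.06 0 0 0 0 1; 0 0 0 0 0 0 1; 0 0 0 0 0 0 1"

```text
clock: 9.65
eef_pos: [613.6, 122.2, -10.5]
tool_rot: [-1.571, 0.001, -0.237]
force: [0.1, -0.9, 3.8]
width: 85.4
```

```bash
python3 gate.py g2;python3 - <<'E'
from plan import *
from cell import get_image
w=get_image("wrist");im=cv2.resize(w["color"][140:430,120:520],None,fx=2,fy=2,interpolation=cv2.INTER_CUBIC)
cv2.imwrite("pics/w8.png",im)
E
```

```text
[-250.    40.4  -10.5] [ 0.1 -0.9  3.8] [-0.15 -0.11 -0.03] 9.65
```

View pics/g2.png

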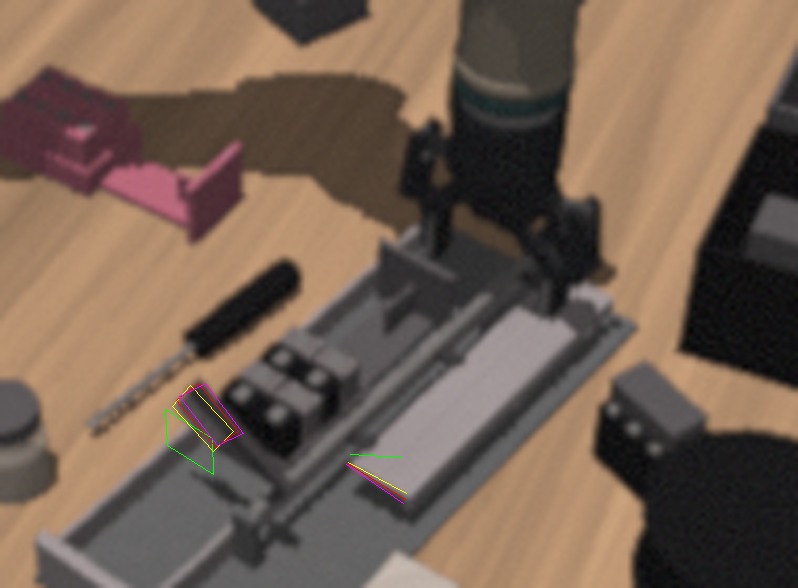

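View pics/w8.png

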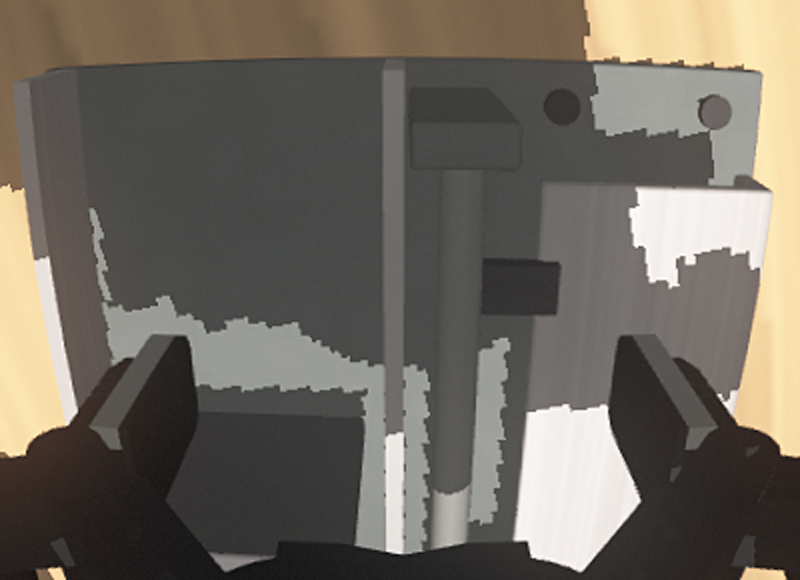

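```bash
cat > gz.py <<'E'
import sys
from plan import *
from cell import get_image
pose=np.load("pose.npy");p=get_image("scene");s=ctrl.read_state();print(local(s["eef_pos"]).round(1),s["force"].round(1),s["clock"])
def rot(y,z,t):
    dy,dz=y-50,z-45;c,s_=np.cos(t),np.sin(t);return 50+c*dy+s_*dz,45-s_*dy+c*dz
x0,y0,w,h,k=300,235,90,66,8.8
raw=cv2.resize(p["color"][y0:y0+h,x0:x0+w],None,fx=k,fy=k,interpolation=cv2.INTER_CUBIC)
cv2.imwrite(f"pics/{sys.argv[1]}.png",raw)
for t in (0,.4,.5,.6,.68):
    q=[(-60,)+rot(y,z,t) for y,z in ((67,46),(105,71))]+[(0,)+rot(y,z,t) for y,z in ((-33,36),(5,36),(-33,70),(5,70))]
    print(t,((proj(p,ch(pose,q))-[x0,y0])*k).astype(int).tolist())
print("wall",((proj(p,ch(pose,[(0,40,30),(-60,40,30),(22,41,52),(115,40,30)]))-[x0,y0])*k).astype(int).tolist())
E
python3 gz.py z2
```

```text
[-250.    40.5  -10.4] [-0.6 -1.   4.4] 9.8
0 [[470, 293], [576, 298], [87, 274], [183, 334], [83, 198], [180, 258]]
0.4 [[467, 306], [589, 360], [90, 204], [181, 293], [120, 153], [213, 243]]
0.5 [[466, 309], [588, 373], [96, 191], [184, 285], [135, 147], [224, 243]]
0.6 [[463, 311], [585, 386], [105, 179], [188, 278], [151, 143], [236, 245]]
0.68 [[461, 312], [582, 394], [113, 171], [191, 273], [166, 142], [246, 247]]
wall [[273, 403], [399, 286], [227, 401], [13, 646]]
```

View pics/z2.png

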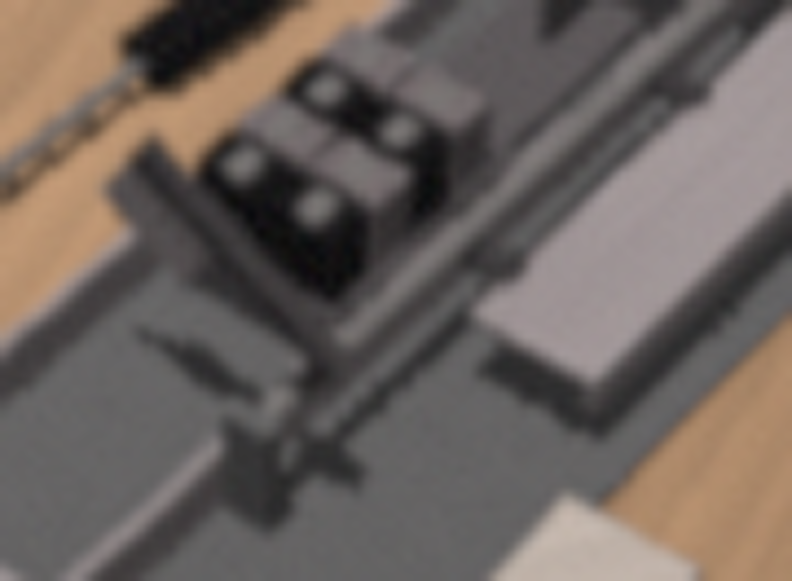

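Bar end corners at (473,312) and (600,383) in the crop give an angle of about 0.56 rad. I press 3 mm more, then start the push.

>>> step_arm --moves "0 0.06 0 0 0 0 1; 0 0 0 0 0 0 1; 0 0 -0.1 0 0 0 1; 0 0 -0.1 0 0 0 1; 0 0 0 0 0 0 1"

```text
clock: 10.3
eef_pos: [612.0, 112.5, -13.1]
tool_rot: [-1.57, -0.0, -0.237]
force: [-0.2, 2.2, 4.8]
width: 85.2
```

```bash
python3 gz.py z3
```

```text
[-240.3   41.1  -13.2] [-0.3  2.7  4.9] 10.35
0 [[470, 293], [576, 298], [87, 274], [183, 334], [83, 198], [180, 258]]
0.4 [[467, 306], [589, 360], [90, 204], [181, 293], [120, 153], [213, 243]]
0.5 [[466, 309], [588, 373], [96, 191], [184, 285], [135, 147], [224, 243]]
0.6 [[463, 311], [585, 386], [105, 179], [188, 278], [151, 143], [236, 245]]
0.68 [[461, 312], [582, 394], [113, 171], [191, 273], [166, 142], [246, 247]]
wall [[273, 403], [399, 286], [227, 401], [13, 646]]
```

View pics/z3.png

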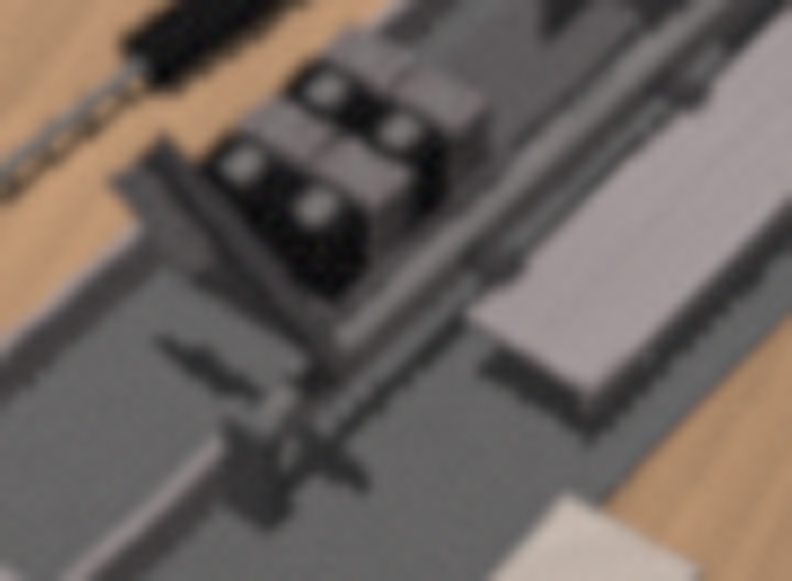

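Now (470,313)–(592,392), about 0.62 rad, just past level. Pushing on slowly.

>>> step_arm --moves "0 0 -0.12 0 0 0 1; 0 0 -0.12 0 0 0 1; 0 0 -0.12 0 0 0 1; 0 0 -0.12 0 0 0 1; 0 0 -0.12 0 0 0 1; 0 0 -0.12 0 0 0 1"

```text
clock: 10.95
eef_pos: [603.3, 77.4, -13.3]
tool_rot: [-1.57, 0.0, -0.237]
force: [0.7, 4.9, 4.3]
width: 85.5
```

```bash
python3 gate.py g4
```

```text
[-204.1   40.8  -13.3] [0.7 4.9 4.3] [ 0.98 -0.4   0.09] 10.95
```

View pics/g4.png

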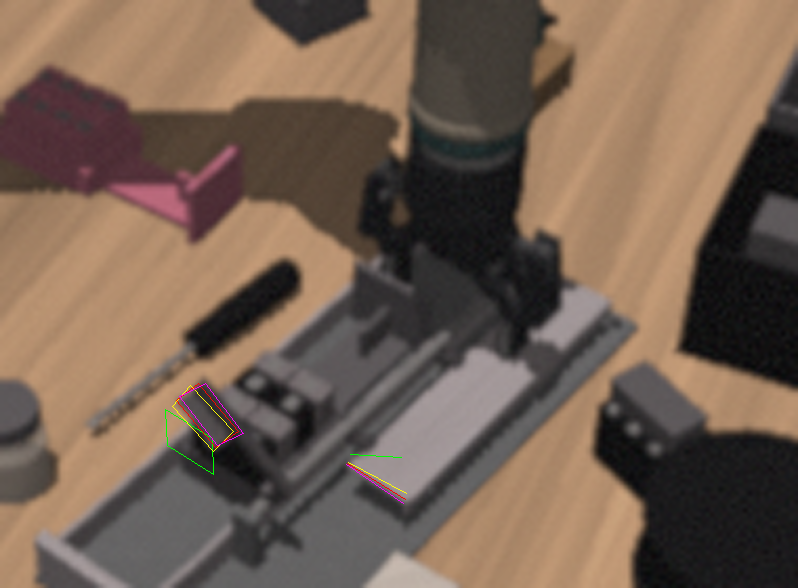

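>>> step_arm --moves "0 0 -0.12 0 0 0 1; 0 0 -0.12 0 0 0 1; 0 0 -0.12 0 0 0 1; 0 0 -0.12 0 0 0 1; 0 0 -0.12 0 0 0 1"

```text
clock: 11.5
eef_pos: [596.3, 48.7, -13.3]
tool_rot: [-1.57, 0.0, -0.236]
force: [1.6, 5.4, 5.5]
width: 85.6
```

```bash
python3 gz.py z5; python3 gate.py g5; python3 - <<'E'
from cell import get_image
import cv2
w=get_image("wrist");cv2.imwrite("pics/w5b.png",w["color"])
E
```

```text
[-172.8   40.7  -13.3] [1.  3.5 4.8] 11.55
0 [[470, 293], [576, 298], [87, 274], [183, 334], [83, 198], [180, 258]]
0.4 [[467, 306], [589, 360], [90, 204], [181, 293], [120, 153], [213, 243]]
0.5 [[466, 309], [588, 373], [96, 191], [184, 285], [135, 147], [224, 243]]
0.6 [[463, 311], [585, 386], [105, 179], [188, 278], [151, 143], [236, 245]]
0.68 [[461, 312], [582, 394], [113, 171], [191, 273], [166, 142], [246, 247]]
wall [[273, 403], [399, 286], [227, 401], [13, 646]]
[-172.8   40.7  -13.3] [1.  3.5 4.8] [ 0.83 -0.42  0.09] 11.55
```

View pics/z5.png

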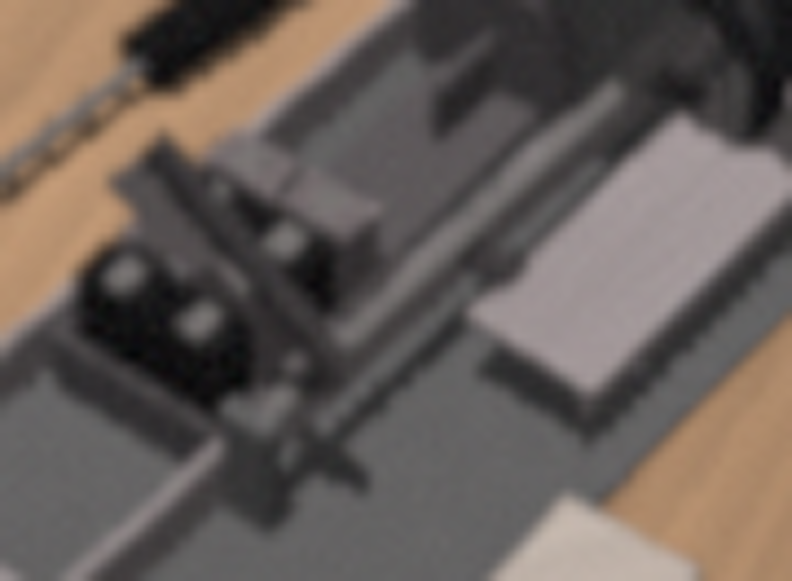

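View pics/g5.png

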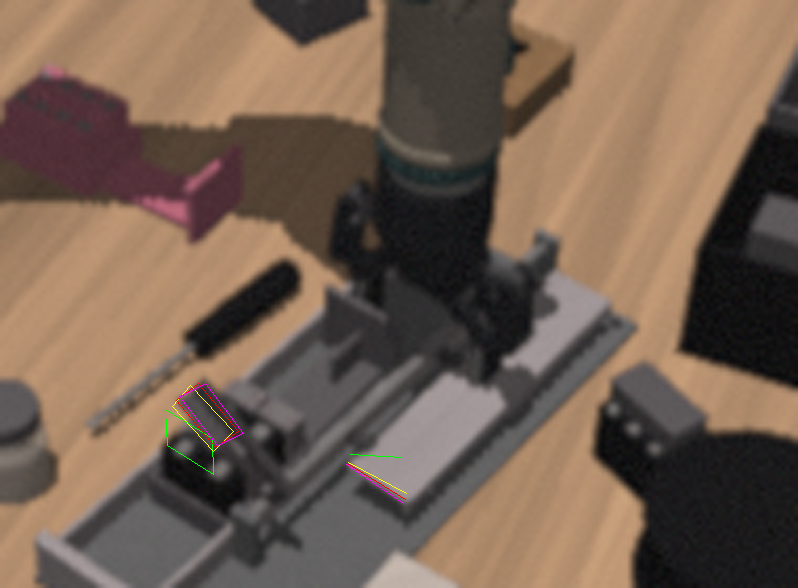

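View pics/w5b.png

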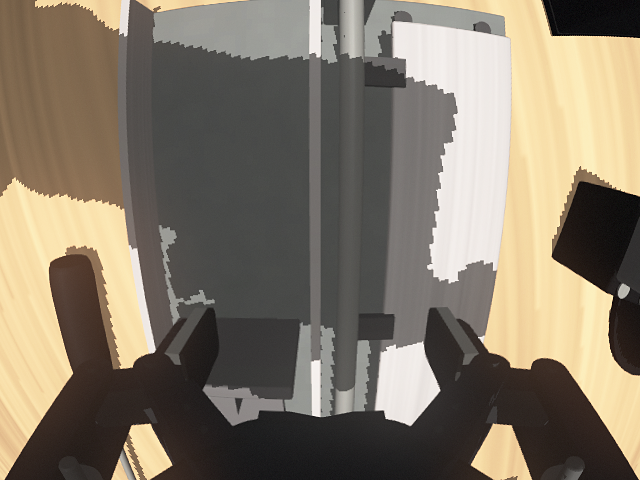

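The rack's front relays are past the gate line, the blade stands clear above them, and the gate angle is unchanged. Continuing.

>>> step_arm --moves "0 0 -0.12 0 0 0 1; 0 0 -0.12 0 0 0 1; 0 0 -0.12 0 0 0 1; 0 0 -0.12 0 0 0 1; 0 0 -0.12 0 0 0 1; 0 0 -0.12 0 0 0 1; 0 0 -0.12 0 0 0 1; 0 0 -0.12 0 0 0 1; 0 0 -0.12 0 0 0 1; 0 0 -0.1 0 0 0 1"

```text
clock: 12.65
eef_pos: [582.3, -8.2, -13.5]
tool_rot: [-1.57, 0.001, -0.236]
force: [2.1, 5.7, 5.1]
width: 85.6
```

```bash
python3 gz.py z6; python3 gate.py g6
```

```text
[-114.6   40.4  -13.4] [1.1 4.2 4.6] 12.7
0 [[470, 293], [576, 298], [87, 274], [183, 334], [83, 198], [180, 258]]
0.4 [[467, 306], [589, 360], [90, 204], [181, 293], [120, 153], [213, 243]]
0.5 [[466, 309], [588, 373], [96, 191], [184, 285], [135, 147], [224, 243]]
0.6 [[463, 311], [585, 386], [105, 179], [188, 278], [151, 143], [236, 245]]
0.68 [[461, 312], [582, 394], [113, 171], [191, 273], [166, 142], [246, 247]]
wall [[273, 403], [399, 286], [227, 401], [13, 646]]
[-114.6   40.4  -13.4] [1.1 4.2 4.6] [ 0.81 -0.44  0.09] 12.7
```

View pics/g6.png

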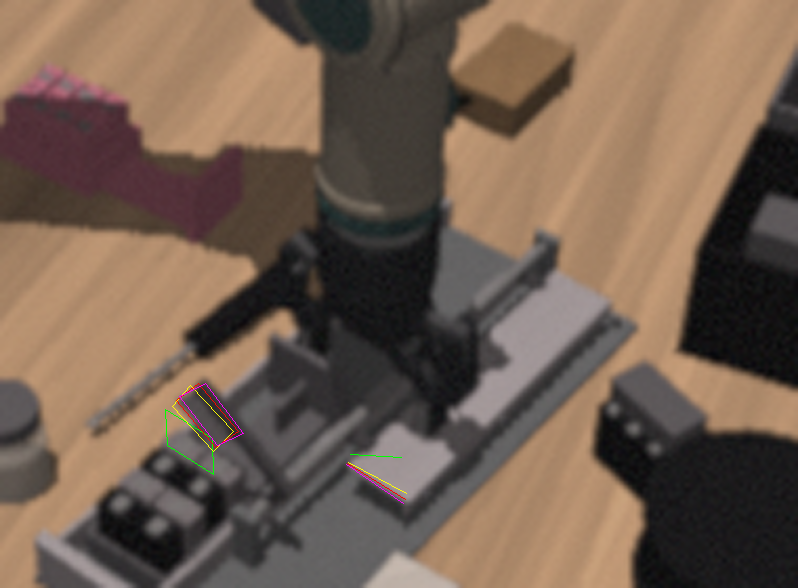

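View pics/z6.png

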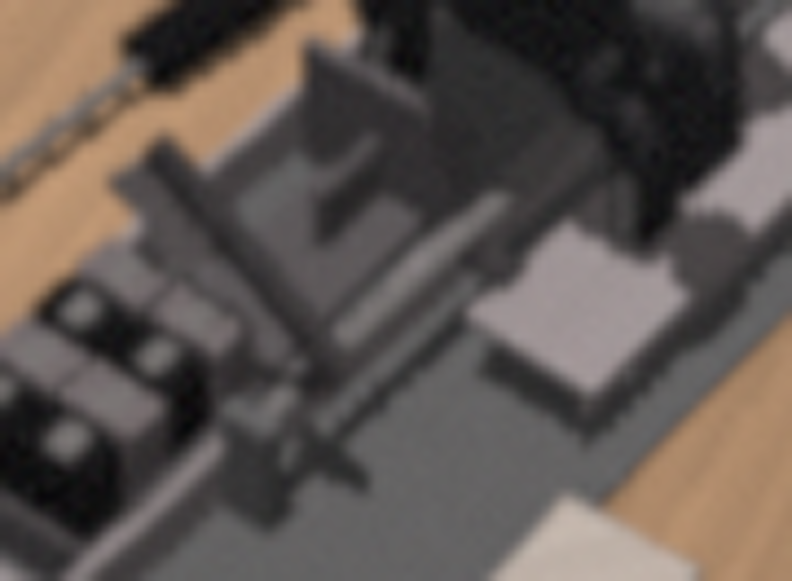

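>>> step_arm --moves "0 0 -0.08 0 0 0 1; 0 0 -0.08 0 0 0 1; 0 0 -0.08 0 0 0 1; 0 0 -0.04 0 0 0 1"

```text
clock: 13.15
eef_pos: [579.0, -21.9, -13.5]
tool_rot: [-1.57, 0.001, -0.236]
force: [0.8, 5.2, 4.6]
width: 85.3
```

>>> step_arm --moves "0 0 -0.04 0 0 0 1; 0 0 -0.04 0 0 0 1"

```text
clock: 13.35
eef_pos: [578.2, -25.4, -13.5]
tool_rot: [-1.57, 0.001, -0.236]
force: [2.0, 4.8, 5.4]
width: 85.7
```

```bash
python3 gate.py g7
```

```text
[-98.3  40.4 -13.5] [2.  4.8 5.4] [ 1.   -0.45  0.04] 13.35
```

View pics/g7.png

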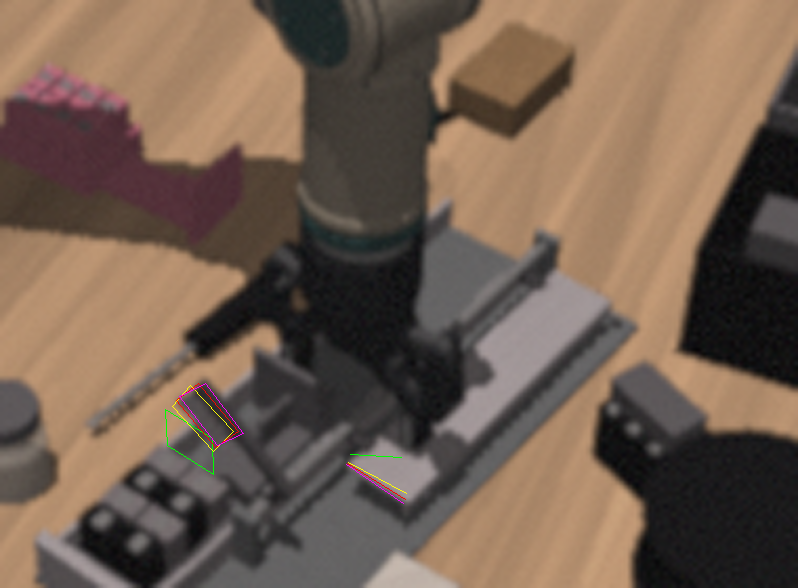

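>>> step_arm --moves "0 0 -0.05 0 0 0 1; 0 0 -0.05 0 0 0 1"

```text
clock: 13.6
eef_pos: [577.0, -30.1, -13.5]
tool_rot: [-1.57, 0.001, -0.235]
force: [1.7, 5.9, 5.3]
width: 85.9
```

>>> step_arm --moves "0 0 -0.04 0 0 0 1; 0 0 -0.04 0 0 0 1"

```text
clock: 13.8
eef_pos: [576.6, -32.0, -13.4]
tool_rot: [-1.567, 0.001, -0.236]
force: [3.4, 12.2, 5.7]
width: 85.3
```

>>> step_arm --moves "0 0 -0.03 0 0 0 1; 0 0 0 0 0 0 1"

```text
clock: 14.0
eef_pos: [576.6, -32.0, -13.4]
tool_rot: [-1.565, 0.001, -0.235]
force: [3.0, 11.2, 5.6]
width: 85.5
```

```bash
python3 gate.py g8; python3 - <<'E'
from plan import *
from cell import get_image
pose=np.load("pose.npy");p=get_image("top")
x0,y0,w,h,k=320,190,110,85,7
im=cv2.resize(p["color"][y0:y0+h,x0:x0+w],None,fx=k,fy=k,interpolation=cv2.INTER_CUBIC);cv2.imwrite("pics/t8.png",im)
p=get_image("scene");x0,y0,w,h,k=270,230,110,85,7
im=cv2.resize(p["color"][y0:y0+h,x0:x0+w],None,fx=k,fy=k,interpolation=cv2.INTER_CUBIC);cv2.imwrite("pics/sc8.png",im)
E
```

```text
[-91.5  40.4 -13.4] [ 3.  11.2  5.6] [ 2.17 -0.75 -0.39] 14.0
```

View pics/t8.png

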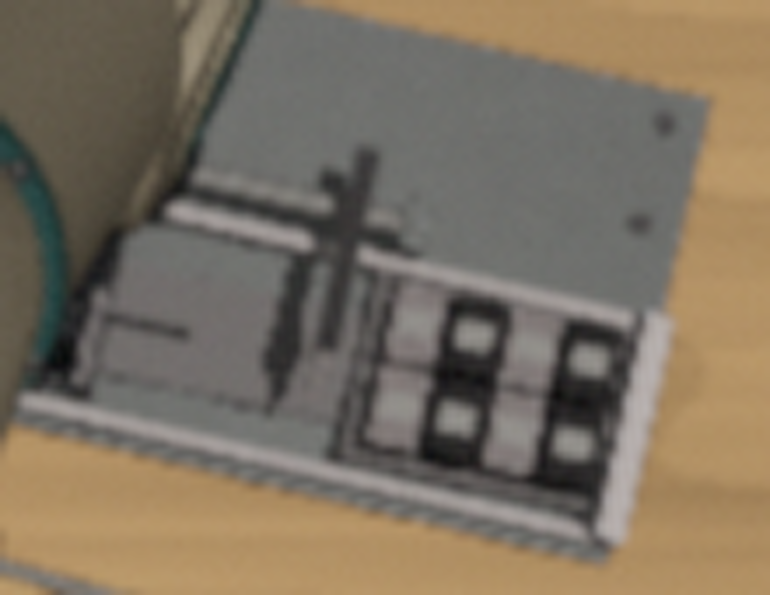

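View pics/sc8.png

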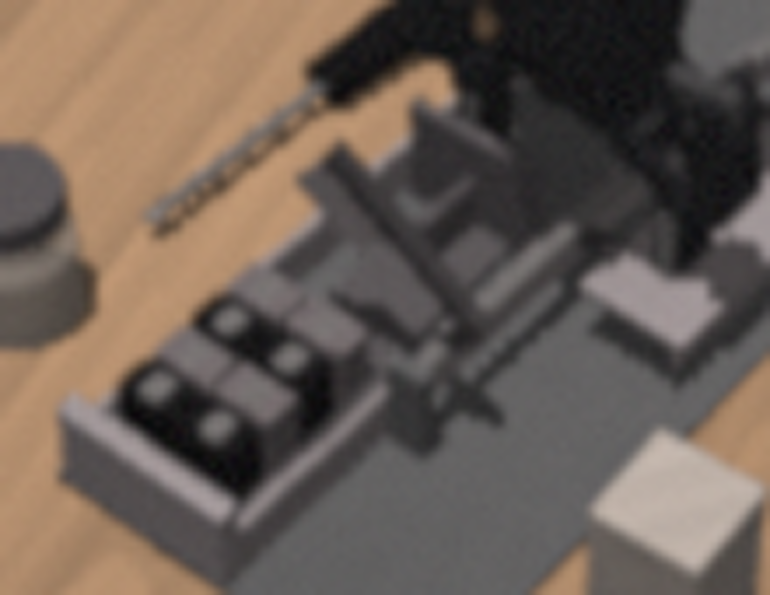

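The rack is home: commanded advance no longer moves it (x=-91.5 as predicted, push force rose from 5 to 12 N), and the nose meets the stop in both views. I back off the tail plate with the bar still down, then let the bar rise.

>>> step_arm --moves "0 0 0.08 0 0 0 1; 0 0 0.1 0 0 0 1; 0 0 0.1 0 0 0 1; 0 0 0.1 0 0 0 1; 0 0 0 0 0 0 1; 0 -0.1 0 0 0 0 1; 0 -0.1 0 0 0 0 1; 0 -0.1 0 0 0 0 1; 0 -0.1 0 0 0 0 1; 0 -0.1 0 0 0 0 1; 0 -0.1 0 0 0 0 1; 0 -0.1 0 0 0 0 1; 0 -0.2 0 0 0 0 1; 0 -0.5 0 0 0 0 1; 0 -0.8 0 0 0 0 1; 0 -0.8 0 0 0 0 1; 0 -0.8 0 0 0 0 1; 0 -0.8 0 0 0 0 1"

```text
clock: 15.95
eef_pos: [579.9, -18.5, 218.9]
tool_rot: [-1.571, -0.0, -0.237]
force: [0.3, -0.3, -0.6]
width: 85.5
```

>>> step_arm --moves "0 0 0.8 0 0 0 1; 0 0 0.9 0 0 0 1; 0 0 0.9 0 0 0 1; 0 0 0.9 0 0 0 1; 0 0 0 0 0 0 1; 0 0 0 0 0 0 1"

```text
clock: 16.55
eef_pos: [620.9, 153.1, 216.6]
tool_rot: [-1.571, 0.0, -0.234]
force: [-0.9, -0.2, -0.4]
width: 85.8
```

```bash
python3 - <<'E'
from plan import *
from cell import get_image,nets
s=ctrl.read_state();print(local(s["eef_pos"]).round(1),s["force"].round(1),s["clock"],np.abs(s["qd"]).max())
p=get_image("top")
x0,y0,w,h,k=225,150,210,130,3.8
cv2.imwrite("pics/t9.png",cv2.resize(p["color"][y0:y0+h,x0:x0+w],None,fx=k,fy=k,interpolation=cv2.INTER_CUBIC))
for n in("rack","rack_nose","tail_plate","chute_stop","blade"):
    print(n,[(round(d["conf"],2),local(np.array(d["position"])).round(1)) for d in nets.place_of(p,n) if abs(local(np.array(d["position"]))[1])<30][:2])
p=get_image("scene");x0,y0,w,h,k=270,170,190,140,4.2
cv2.imwrite("pics/s9.png",cv2.resize(p["color"][y0:y0+h,x0:x0+w],None,fx=k,fy=k,interpolation=cv2.INTER_CUBIC))
E
```

```text
[-281.8   40.3  216.6] [-0.9 -0.2 -0.4] 16.55 0.04303807529432957
rack [(0.8, array([61.1,  1. ,  8. ])), (0.76, array([371.9,  -0.6,  -3.9]))]
rack_nose [(0.68, array([101.3,   4. ,  28. ]))]
tail_plate [(0.65, array([-77.2,  -3.8,  38.7]))]
chute_stop [(0.71, array([104.3,  -2.6,  26. ]))]
blade [(0.67, array([ -2.1, -20.5,  33.7]))]
```

View pics/t9.png

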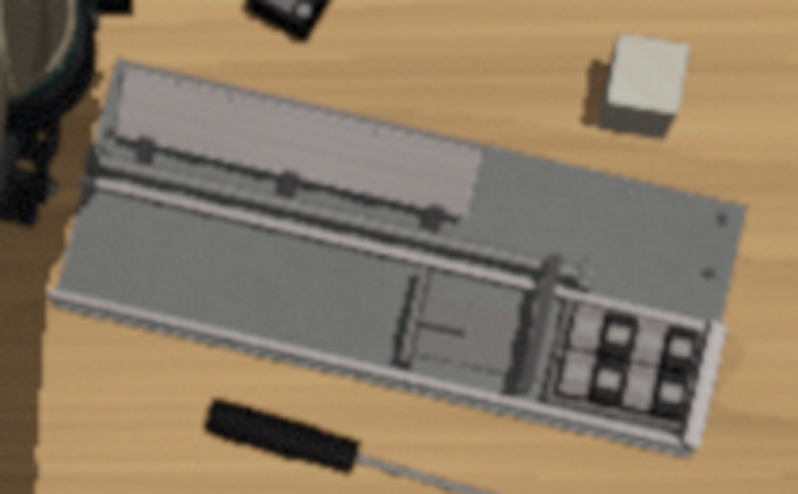

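View pics/s9.png

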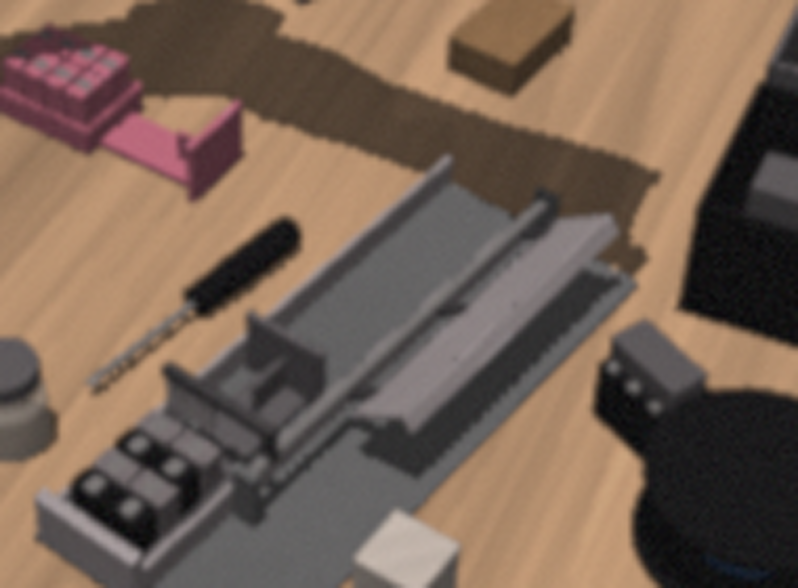

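The gate is shut behind the relays (blade at (540,330) in the top crop), the rack is home at chute x≈61, and the bystanders have not moved. The arm is clear and still.

```bash
python3 -c "
from cell import ctrl
print(ctrl.finish_job())"
```

```text
the job is handed in; nothing more can be done
None
```

The rack is fully home and the gate is shut behind the relays. I handed the job in at about 16.8 s of the 35 s allowed.

**What I did:** With the gripper fully open across the axle, I used one fingertip to press the bar down to about 0.62 rad. The other fingertip pushed the grey rack by its tail plate, about 140 mm, until it met the stop. I backed the finger off the plate before raising the bar finger, so the plate was not dragged up. Then I moved clear.

**Last checks:**
- **Home:** At the stop the push force rose from about 5 to 12 N and further commands moved nothing. The networks put the rack origin at chute x ≈ 61 mm (target 60). They put the nose at 101 and the stop face at 104, which agrees within their 4 mm error.
- **Gate:** The pictures showed the blade clear of the relays throughout the push and back at its rest position afterwards.
- **Bench:** In the last pictures, the things near the chute looked unmoved. I did not check the stop station and the green and turquoise racks at the end.
- **Robot:** The arm touched nothing and the wrist force read about zero.

**Disagreement:** The open fingertips stood about 50 mm behind the reported TCP, not the 13 mm I had taken from the description. So I found the bar by force and set the gate angle from pictures, and the reported TCP height went down to -13 mm.

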